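# Tip a wooden gift box into the lot coder's lane

### The arm

A 6-joint arm with a two-finger parallel gripper is mounted at the origin on the work surface. World frame = base frame: x ahead of the robot, y to its left, z up, the work surface at z = 0. Lengths are in m, angles in degrees, forces in N, time in s.
With the tool pointing down it reaches from about 0.275 to 0.85 m from the base axis. Payload 19 kg.
Tool frame: the origin (TCP) lies midway between the tips of the shut fingers; the grasp point (between the pads) lies 19 mm behind it (manip.grip_depth is the z of the grasp point in the tool frame, in m); z points along the fingers, y is the direction in which the jaws open and shut (so a half turn about z gives the same grasp; the last joint's range is limited). The gripper opens to 85 mm and grips with 20 to 120 N. Pads are 22 mm wide; open, the fingers measure 114 mm over their backs; the gripper's body (76 mm by 85 mm) begins 54 mm behind the grasp point. The pads swing forward as they close: fully open they stand 13 mm farther back than shut.
Start: joints at [-80.386, 8.623, 82.357, -0, 89.026, -7.678], TCP at [0.171, -0.549, 0.231] pointing down, gripper open.
Joint ranges: [-160.23, 160.23], [-39.13, 120.54], [6.94, 153.29], [-79.49, 259.48], [9.18, 160.14], [-161.06, 161.06]. Speed limits (degrees/s): [108.29, 108.29, 127.2, 172.46, 172.46, 172.46].

### API

Orientations are given as a 3x3 rotation matrix whose columns are the frame's x, y, z axes.
In Python, from bench import manip, cams, close_job gives the robot as it stands.
- The arm moves only by the shell command python3 -m pendant 'ROWS'. ROWS is JSON, a list of rows, each a list of 7 numbers: the finger opening in m, from 0 to 0.0854, then the shift along the world's x, y, z in m, then the turn, a rotation vector about the world's x, y, z in rad. A call has 1 to 12 rows; each row is the pose to reach, as a shift and turn from the pose commanded when the call began; what a row does not reach only later rows make up. A row lasts 1/8 s, in which the tool goes at most 62.5 mm and 10.7 degrees, less where a joint would pass 70% of its speed; a pose out of reach is approached as far as the arm can. A call with a gripper value outside its range is refused whole. The fingers move at their own pace and stop on an object; the grip force is fixed at half the most. Time passes only in rows, so rows that repeat a pose let the fingers close. It gives the time, the measured TCP pose, the force and the opening at its end, in the units of the state.
- manip.get_obs(): the state, without advancing time (a new reading comes with each control period).
- cams.camera(name): name is "scene" or "top" or "wrist"; returns a dict with "frame" (384x512x3 uint8, red, green, blue), "fx", "fy", "cx", "cy" (pixels), "world_to_cam" (4x4, takes a point from world to camera coordinates). Camera axes: x right, y down, z forward; pixel columns grow to the right and rows downward; lengths in m; the calibration is good to about 2 mm. A picture is of the moment at which its call begins. There is no depth.
- close_job(): hands the job in, once; it reports no verdict.
The state is a dict: "time_s": time; "qpos": joint angles; "joint_velocities": joint speeds; "joint_efforts": joint torques, N m; "eef_pos": TCP position; "ee_rot": TCP orientation; "wrist_force": force on the tool from outside, world axes, zero at the start; "wrist_torque": the same for the moment, N m; "width": finger opening in m.
Only numpy, scipy, OpenCV 4.12 (cv2) and the standard library are available. Lean on these libraries where they do the work, as an engineer would, in place of code of your own. Each camera call takes 0.05 s, during which the arm holds its last target. There are 200 camera calls.

### The job

Bring the tall wooden gift box, still standing on end, square up against the front edge of the lot coder's bed, in line with the lane, then tip it over that edge so that it comes down on its narrow side between the guide rails. Push it along the lane until it is fully home against the end stop, and leave it there. Do not knock the print head or disturb the other things on the table.

Things in the scene. Friction and masses are not known exactly. Their poses are not given: they have to be found in the camera images.
- box_center (a point): centre of the tall wooden gift box: plain lacquered pine, shut, empty, about 0.35 kg, slick on the steel table (friction about 0.2), 50 mm thick (own x), 95 mm wide (own y), 200 mm tall (own z). It starts standing on its 50 x 95 end, centre 100 mm up. Either 50 x 200 narrow side (+y or -y) may end up underneath. Grip it across its thickness.
- coder: hand-fed lot coder, fixed: a flat white plastic bed with a lane between two guide rails. Origin on the table top, below the middle of the bed's front edge. Own +y runs along the lane from mouth to end stop, x across it, z up. Bed: 12 mm high, x -60 to +130, y 0 to 320 mm. A box lying home has its centre at x 0, y 170, z 59.5 mm.
- bed_edge (a point): middle of the top of the bed's straight front edge, a square 12 mm step up from the table, on the lane's centre line; axes as the coder's. The table before it is clear.
- lane_mouth (a point): middle of the lane between the guide rails (10 mm rods, 60 mm clear gap), 52 mm along from the bed's front edge and at the rods' height, 42 mm above the table; axes as the coder's. From here back to 10 mm from the edge the rails flare to a 102 mm gap. Outside the rails clamp posts, 69 mm above the table, stand at x = -54 and +54 mm, 85 and 250 mm along the lane.
- stop_face (a point): middle of the end stop's near face, an upright plate across the lane, 270 mm along from the bed's front edge; the point is 34.5 mm above the table, the plate's top 57 mm; axes as the coder's.
- print_head: the coder's grey print head beside the lane, with its origin and axes those of the coder: x 41 to 91, y 168 to 232, z 37 to 145 mm; its clamp knob reaches back to y 153 mm and its column, at x 113, y 200 mm, is 207 mm tall. It goes out of adjustment if knocked.
- bottle_near_mid (a point): bystander: amber spirit bottle with a wooden stopper, 66 mm across, 180 mm tall, standing on the far side of the coder, by its mouth; this point is on its axis 90 mm up
- bottle_far_mid (a point): bystander: a second bottle like it, standing further along on the far side of the coder; this point is on its axis 90 mm up
- stopper_tub_mid (a point): bystander: white open tub of bottle stoppers, 88 mm across, 75 mm tall, on the robot's side of the coder; this point is on its axis half-way up
- label_roll_mid (a point): bystander: paper label roll standing on its end, 96 mm across, 60 mm tall, on the robot's side of the coder; this point is its centre
- carton_mid (a point): bystander: small cardboard carton, 80 x 80 x 70 mm tall, on the robot's side of where the gift box starts; this point is its centre
- flat_box_mid (a point): bystander: a flat, wide wooden gift box, 120 x 160 x 55 mm tall, lying beyond the coder's end stop; this point is its centre
- screwdriver_grip (a point): bystander: screwdriver, 180 mm long, lying on the table beyond the place where the gift box starts; this point is in its handle
There are look-alikes about, which are no part of the job. What is shaped like the part that bears box_center but turquoise is not meant.

How it is judged:
By the outcome, as a careful person would: the job done as asked, in the order asked, and still so for the second after the job is handed in, with the robot touching nothing.
It also fails if it takes over 58 s, if anything falls off the work surface, if the arm or the gripper's body presses on something with over 40 N, if the wrist force passes 120 N, or if a joint passes its speed limit or range.

## Working session

There is one attempt and no reset: what is moved stays moved. The work goes in short steps, Python scripts to look and compute and a shell command to move; the robot and the scene stay as the last step left them, time stands still between calls to the robot, and variables do not carry over. Pictures are saved under pics/ and viewed, about 8 in all and at most 12, crops included, and the job is handed in when it is done.

```bash
ls; mkdir -p pics; cat > h.py <<'E'
import numpy as np, cv2
from bench import manip, cams
def snap(n,tag):
    c=cams.camera(n); cv2.imwrite(f'pics/{tag}.png',cv2.cvtColor(c['frame'],cv2.COLOR_RGB2BGR)); 
    np.save(f'pics/{tag}.npy',c,allow_pickle=True); return c
def load(tag): return np.load(f'pics/{tag}.npy',allow_pickle=True).item()
def ray(c,u,v):
    M=np.linalg.inv(c['world_to_cam']); d=M[:3,:3]@np.array([(u-c['cx'])/c['fx'],(v-c['cy'])/c['fy'],1]); return M[:3,3],d
def onz(c,u,v,z):
    o,d=ray(c,u,v); return o+d*(z-o[2])/d[2]
def proj(c,p):
    q=c['world_to_cam']@np.append(p,1); return np.array([c['fx']*q[0]/q[2]+c['cx'],c['fy']*q[1]/q[2]+c['cy']])
E
python3 - <<'E'
from h import *
for n in ('top','scene'):
    c=snap(n,n+'0'); print(n,c['fx'],c['cx'],c['cy'],np.linalg.inv(c['world_to_cam']).round(3).tolist())
a=cv2.imread('pics/top0.png');cv2.imwrite('pics/top0b.png',cv2.resize(a,(800,600),interpolation=cv2.INTER_CUBIC))
a=cv2.imread('pics/scene0.png');cv2.imwrite('pics/scene0b.png',cv2.resize(a,(800,600),interpolation=cv2.INTER_CUBIC))
print(manip.get_obs(), manip.grip_depth)
E
```

```text
pics
top 400.7742200541346 255.27904755270438 197.4308531905167 [[-0.021, -0.997, 0.068, 0.465], [-1.0, 0.021, 0.009, 0.05], [-0.011, -0.068, -0.998, 1.192], [0.0, 0.0, 0.0, 1.0]]
scene 489.24196753318205 249.06911696396992 193.66955490546553 [[0.661, 0.56, -0.5, 1.361], [0.751, -0.492, 0.441, -0.679], [0.002, -0.667, -0.745, 1.315], [0.0, 0.0, 0.0, 1.0]]
{'time_s': 0.1, 'qpos': array([-8.03845246e+01,  8.64708189e+00,  8.23878954e+01,  1.11370462e-04,
        8.90256987e+01, -7.67971741e+00]), 'joint_velocities': array([ 0.03321246, -0.0380845 , -0.14853717, -0.08350283,  0.0390555 ,
        0.03233141]), 'joint_efforts': array([ 5.81403685e-03, -7.14375973e+01, -5.71795928e+01, -9.01661542e-05,
        7.25693259e-03,  1.38424022e-05]), 'eef_pos': array([ 0.17087025, -0.54880132,  0.23075832]), 'ee_rot': array([[ 9.54785769e-01,  2.97294643e-01, -1.74973378e-04],
       [ 2.97294660e-01, -9.54785208e-01,  1.04444345e-03],
       [ 1.43445451e-04, -1.04923840e-03, -9.99999439e-01]]), 'wrist_force': array([-0.5541785 ,  0.40130503,  0.2050959 ]), 'wrist_torque': array([ 0.01965112,  0.01241118, -0.01079094]), 'width': 0.08548276954802919} -0.0187
```

View pics/top0b.png

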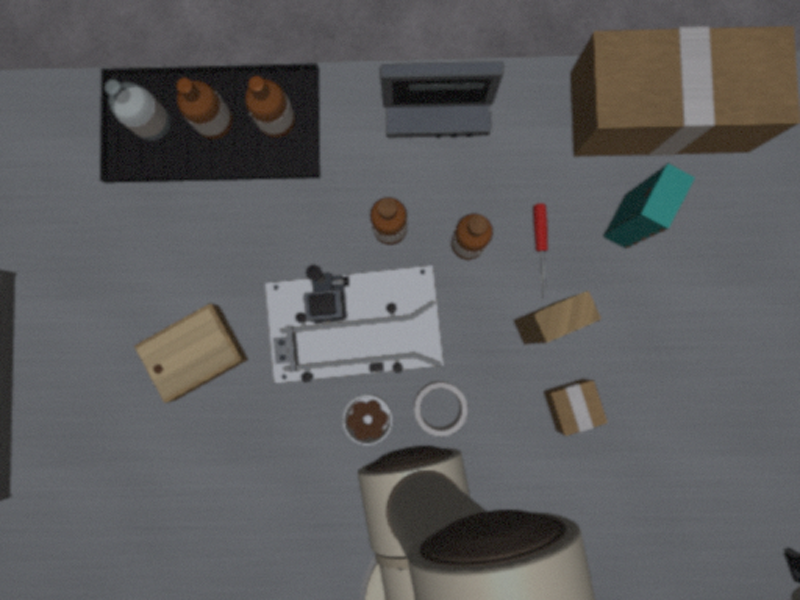

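View pics/scene0b.png

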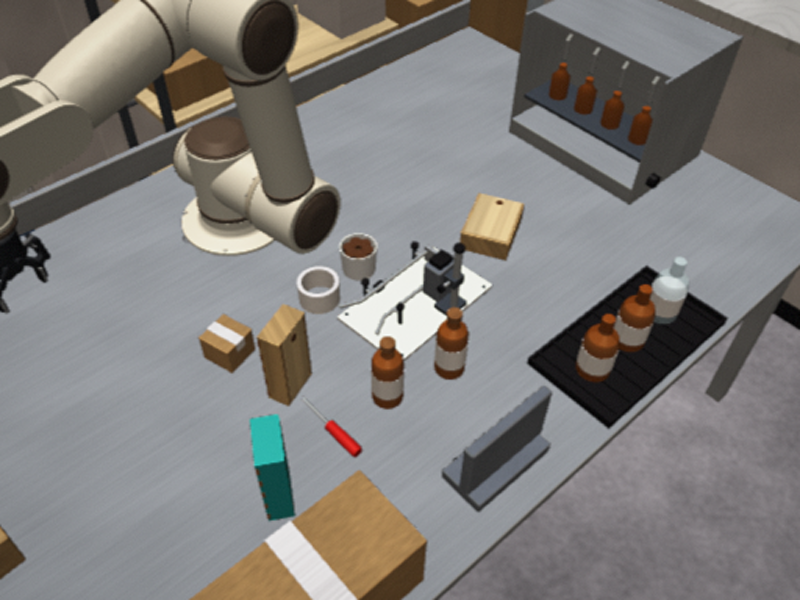

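The top view (800×600) shows two tall boxes. The plain pine one at about (565,317) is the target. The turquoise one at (650,205) is the look-alike. The flat box at (190,352) is a bystander. The lane mouth is at the right end of the coder, at about (437,315). Next I'll measure and check one crop.

```bash
python3 - <<'E'
from h import *
c=load('top0'); f=c['frame']; hsv=cv2.cvtColor(f,cv2.COLOR_RGB2HSV)
cr=cv2.cvtColor(f[160:265,165:395],cv2.COLOR_RGB2BGR); cv2.imwrite('pics/crop1.png',cv2.resize(cr,None,fx=3.47,fy=3.47,interpolation=cv2.INTER_CUBIC))
# bed: white
m=((hsv[...,1]<40)&(hsv[...,2]>150)).astype(np.uint8); m[:,:160]=0;m[:,300:]=0;m[:165]=0;m[246:]=0
m=cv2.morphologyEx(m,cv2.MORPH_CLOSE,np.ones((9,9)))
n,l,s,_=cv2.connectedComponentsWithStats(m); k=1+s[1:,4].argmax(); 
P=np.array([onz(c,x,y,.012)[:2] for y,x in np.argwhere(l==k)])*1000
r=cv2.minAreaRect(P.astype(np.float32)); print('bed',r,cv2.boxPoints(r).round(1).tolist(),s[k])
# box
w=((hsv[...,0]>8)&(hsv[...,0]<28)&(hsv[...,1]>70)).astype(np.uint8); w[:180]=0; w[225:]=0; w[:,:320]=0;w[:,395:]=0
n,l,s,_=cv2.connectedComponentsWithStats(w); k=1+s[1:,4].argmax()
ct=max(cv2.findContours((l==k).astype(np.uint8),0,cv2.CHAIN_APPROX_NONE)[0],key=len); print(s[k]); h=cv2.convexHull(ct)
ap=cv2.approxPolyDP(h,1.5,True)[:,0]; print(ap.tolist())
for u,v in ap: print(u,v,'z200',onz(c,u,v,.2).round(3)[:2],'z0',onz(c,u,v,0).round(3)[:2])
E
```

```text
bed ((519.5406494140625, 147.4934539794922), (187.68695068359375, 317.6637878417969), 4.890218734741211) [[412.5, 297.70001220703125], [439.6000061035156, -18.799999237060547], [626.5999755859375, -2.799999952316284], [599.5, 313.70001220703125]] [ 170  171  113   74 5426]
[330 187  54  32 967]
[[376, 187], [382, 204], [349, 218], [335, 218], [330, 205]]
376 187 z200 [ 0.552 -0.241] z0 [ 0.57  -0.299]
382 204 z200 [ 0.51  -0.254] z0 [ 0.519 -0.315]
349 218 z200 [ 0.477 -0.171] z0 [ 0.479 -0.216]
335 218 z200 [ 0.478 -0.137] z0 [ 0.48  -0.174]
330 205 z200 [ 0.51  -0.126] z0 [ 0.519 -0.161]
```

View pics/crop1.png

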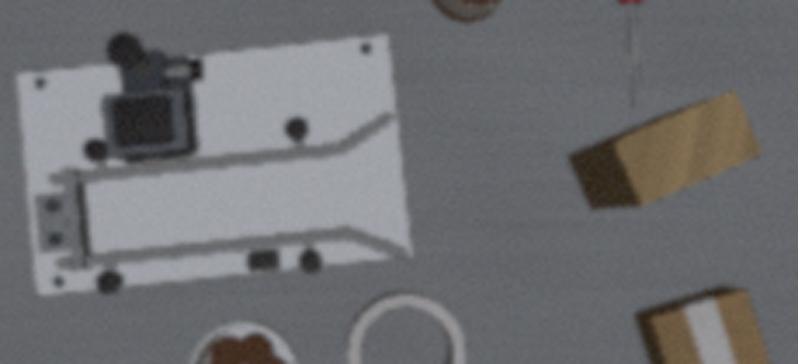

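The crop confirms it: the plain pine box has its top at crop (690,150), the bed's front edge runs from (388,35) to (410,255), and the print head is on the far side. Next I'll check the lane line and the bystanders' clearances, then work out the grasp. I'll grip from behind with the tool pitched 20° down, so that a 90° tip ends with the tool pointing nearly straight down.

```bash
cat >> h.py <<'E'
from scipy.spatial.transform import Rotation as Ro
PSI=np.radians(4.9); O=np.array([.4983,-.0150,0]); RC=Ro.from_euler('z',PSI).as_matrix()
def w2c(p): return RC.T@(np.asarray(p)-O)
def c2w(p): return RC@np.asarray(p)+O
def toolR(yaw,pitch):  # jaw y along bearing yaw, tool z along bearing yaw+90, pitched down (deg)
    y=np.array([np.cos(np.radians(yaw)),np.sin(np.radians(yaw)),0]); h=np.array([-y[1],y[0],0]); p=np.radians(pitch)
    z=h*np.cos(p)+np.array([0,0,-np.sin(p)]); return np.c_[np.cross(y,z),y,z]
def turn(Rt,Rn): return Ro.from_matrix(Rt@Rn.T).as_rotvec()
E
python3 - <<'E'
from h import *
c=load('top0')
for n,u,v,z in [('laneA',80,218.5,.042),('laneB',345,190,.042)]:
    p=onz(c,u/3.47+165,v/3.47+160,z); print(n,(w2c(p)*1000).round(1))
for n,u,v,z in [('carton top',590,405,.07),('bottle near',478,226,.18),('bottle far',390,207,.18),('tub',367,419,.075),('roll',441,408,.06),('sd handle',541,228,.015),('sd tip',544,297,.005),('flat',188,353,.055)]:
    p=onz(c,u*.64,v*.64,z); print(n,p.round(3),'coder mm',(w2c(p)*1000).round(0))
o=manip.get_obs(); R=o['ee_rot']; Rt=toolR(20.5,90)
print('yaw',turn(Rt,R).round(3)); R1=toolR(20.5,20); print('tilt',turn(R1,Rt).round(3)); t=R1[:,2]
g=np.array([.5145,-.206,.085])-.0175*np.array([-.35,.937,0]); tcp=g+.0187*t; print('grasp tcp',tcp.round(4),'standoff',(tcp-.13*t).round(3),t.round(3))
E
```

```text
laneA [ -0.8 270.8  42. ]
laneB [-0.7 50.4 42. ]
carton top [ 0.363 -0.275  0.07 ] coder mm [-157. -247.   70.]
bottle near [ 0.666 -0.073  0.18 ] coder mm [163. -72. 180.]
bottle far [0.701 0.07  0.18 ] coder mm [209.  67. 180.]
tub [0.347 0.12  0.075] coder mm [-139.  148.   75.]
roll [ 0.362 -0.012  0.06 ] coder mm [-135.   15.   60.]
sd handle [ 0.693 -0.212  0.015] coder mm [ 177. -213.   15.]
sd tip [ 0.562 -0.215  0.005] coder mm [  47. -205.    5.]
flat [0.47  0.445 0.055] coder mm [ 11. 461.  55.]
yaw [-1.000e-03 -1.000e-03  1.627e+00]
tilt [1.144 0.428 0.   ]
grasp tcp [ 0.5145 -0.2059  0.0786] standoff [ 0.557 -0.32   0.123] [-0.329  0.88  -0.342]
```

```bash
python3 -m pendant '[[0.0854,0.2,0.1,0.05,0,0,0.8],[0.0854,0.389,0.189,0.06,0,0,1.63],[0.0854,0.389,0.189,0.06,0,0,1.63],[0.0854,0.389,0.189,0.06,0,0,1.63],[0.0854,0.389,0.189,0.06,0,0,1.63],[0.0854,0.389,0.189,0.06,0,0,1.63],[0.0854,0.389,0.189,0.06,0,0,1.63],[0.0854,0.389,0.189,0.06,0,0,1.63],[0.0854,0.389,0.189,0.06,0,0,1.63],[0.0854,0.389,0.189,0.06,0,0,1.63],[0.0854,0.389,0.189,0.06,0,0,1.63],[0.0854,0.389,0.189,0.06,0,0,1.63]]'; python3 -c "
from h import *;o=manip.get_obs();print(o['qpos'].round(1),o['ee_rot'].round(3).tolist())"
```

```text
time_s: 1.6
eef_pos: [0.5597, -0.3601, 0.2913]
ee_rot: [[-0.351, 0.936, -0.0], [0.936, 0.351, 0.0], [0.0, -0.0, -1.0]]
wrist_force: [0.8, -0.8, 0.6]
width: 0.0852
[-39.4  19.1  62.6  -0.   98.3 -59.9] [[-0.351, 0.936, -0.0], [0.936, 0.351, 0.0], [0.0, -0.0, -1.0]]
```

```bash
python3 -m pendant '[[0.0854,0,0,-0.03,0.57,0.21,0],[0.0854,0,0.02,-0.06,1.144,0.428,0],[0.0854,0,0.02,-0.06,1.144,0.428,0],[0.0854,0,0.02,-0.06,1.144,0.428,0],[0.0854,0,0.02,-0.06,1.144,0.428,0],[0.0854,0,0.02,-0.06,1.144,0.428,0],[0.0854,0,0.02,-0.06,1.144,0.428,0],[0.0854,-0.003,0.04,-0.168,1.144,0.428,0],[0.0854,-0.003,0.04,-0.168,1.144,0.428,0],[0.0854,-0.003,0.04,-0.168,1.144,0.428,0],[0.0854,-0.003,0.04,-0.168,1.144,0.428,0],[0.0854,-0.003,0.04,-0.168,1.144,0.428,0]]'; python3 - <<'E'
from h import *;o=manip.get_obs();print(o['qpos'].round(1))
a=snap('scene','scene1')['frame'][100:340,60:400]; b=snap('wrist','wrist1')['frame']
a=cv2.resize(a,(510,360)); b=cv2.resize(b,(0,0),fx=.56,fy=.56)
im=np.zeros((360,800,3),np.uint8); im[:,:510]=a; im[:b.shape[0],510:510+b.shape[1]]=b[:, :290]
cv2.imwrite('pics/v1.png',im[...,::-1])
E
```

```text
time_s: 3.1
eef_pos: [0.5572, -0.3207, 0.1256]
ee_rot: [[-0.125, 0.936, -0.328], [0.322, 0.351, 0.879], [0.938, 0.004, -0.345]]
wrist_force: [0.5, 0.6, 0.4]
width: 0.0852
[-47.3  60.4  40.   35.6 142.3 -52.6]
```

View pics/v1.png

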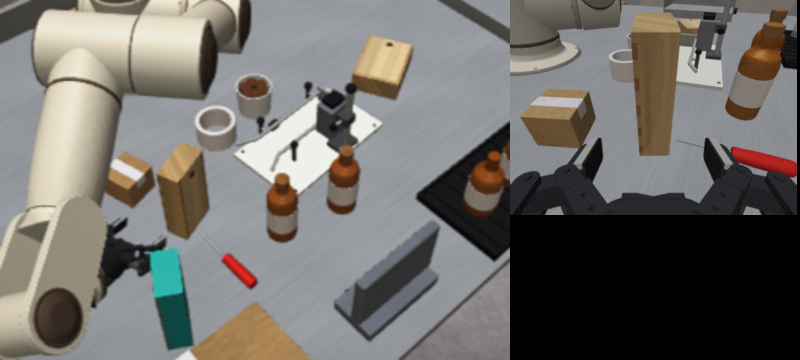

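The wrist view shows the box centred between the open fingers (column ~655 of 655), with the carton and screwdriver clear of them. The turquoise box is close to the wrist, so I'll check that clearance before going in.

```bash
python3 - <<'E'
from h import *
c=load('top0'); h=cv2.cvtColor(c['frame'],cv2.COLOR_RGB2HSV)
m=((h[...,0]>75)&(h[...,0]<100)&(h[...,1]>120)).astype(np.uint8)
ct=max(cv2.findContours(m,0,cv2.CHAIN_APPROX_NONE)[0],key=cv2.contourArea)
for u,v in cv2.approxPolyDP(cv2.convexHull(ct),2,True)[:,0]: print(u,v,onz(c,u,v,.2).round(3)[:2],onz(c,u,v,0).round(3)[:2])
o=manip.get_obs();t=o['ee_rot'][:,2]
for d in (.073,.15,.25,.35): print(d,(o['eef_pos']-d*t).round(3))
# box check in wrist cam: vertical edges' pixels
w=load('wrist1');h=cv2.cvtColor(w['frame'],cv2.COLOR_RGB2HSV)
m=((h[...,0]>8)&(h[...,0]<28)&(h[...,1]>70)).astype(np.uint8)
for v in (120,180,230): 
    x=np.flatnonzero(m[v,200:320])+200; print(v,x.min(),x.max())
for z in (.0,.2): print([proj(w,np.array([.5145,-.206,z])+s*.025*np.array([.937,.35,0])-.0475*np.array([-.35,.937,0])).round(1).tolist() for s in(-1,1)])
E
```

```text
443 114 [ 0.732 -0.416] [ 0.786 -0.509]
426 145 [ 0.655 -0.369] [ 0.693 -0.454]
401 156 [ 0.629 -0.306] [ 0.661 -0.378]
388 151 [ 0.642 -0.274] [ 0.677 -0.34 ]
401 125 [ 0.707 -0.31 ] [ 0.755 -0.382]
427 105 [ 0.756 -0.377] [ 0.815 -0.463]
0.073 [ 0.581 -0.385  0.15 ]
0.15 [ 0.606 -0.452  0.177]
0.25 [ 0.639 -0.54   0.211]
0.35 [ 0.672 -0.628  0.245]
120 220 298
180 225 292
230 229 287
[[227.5, 279.3], [280.4, 279.4]]
[[209.0, 58.9], [299.4, 59.2]]
```

The turquoise corner is only about 77 mm from the tool axis, so reaching in low at this yaw would bring the wrist close to it. Instead I'll carry the box upright with a tool-down grip to the bed edge, then re-grip from behind there, where there is more room.

```bash
python3 -m pendant '[[0.0854,0,0,0.06,0,0,0],[0.0854,0,0,0.15,-0.57,-0.21,0],[0.0854,0,0.02,0.175,-1.144,-0.428,0],[0.0854,0,0.02,0.175,-1.144,-0.428,0],[0.0854,0,0.02,0.175,-1.144,-0.428,0],[0.0854,0,0.02,0.175,-1.144,-0.428,0],[0.0854,0,0.02,0.175,-1.144,-0.428,0],[0.0854,0,0.02,0.175,-1.144,-0.428,0],[0.0854,-0.042,0.115,0.175,-1.144,-0.428,0],[0.0854,-0.042,0.115,0.175,-1.144,-0.428,0],[0.0854,-0.042,0.115,0.135,-1.144,-0.428,0],[0.0854,-0.042,0.115,0.135,-1.144,-0.428,0]]'; python3 - <<'E'
from h import *
b=snap('wrist','wrist2'); cv2.imwrite('pics/v2.png',b['frame'][...,::-1]);print(manip.get_obs()['qpos'].round(1))
print([proj(b,np.array([.5155,-.2055,.2])+Ro.from_euler('z',20.5,degrees=True).apply([sx*.025,sy*.0475,0])).round(1).tolist() for sx,sy in((1,1),(1,-1),(-1,-1),(-1,1))])
E
```

```text
time_s: 4.7
eef_pos: [0.5141, -0.2042, 0.2573]
ee_rot: [[-0.353, 0.936, -0.002], [0.936, 0.353, 0.001], [0.002, -0.001, -1.0]]
wrist_force: [0.2, -1.1, 0.3]
width: 0.0854
[-29.7   5.7  82.5   0.   91.9 -50.3]
[[294.4, 143.2], [289.3, 270.9], [221.9, 270.7], [217.4, 143.1]]
```

View pics/v2.png

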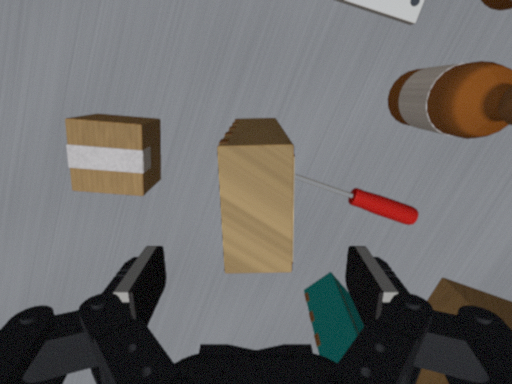

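The wrist view shows the box top at pixels (217–294, 143–271), matching the prediction within about 1 px. I'll descend and grip.

```bash
python3 -m pendant '[[0.0854,0.001,-0.001,-0.05,0,0,0],[0.0854,0.001,-0.001,-0.1,0,0,0],[0.0854,0.001,-0.001,-0.1,0,0,0],[0.04,0.001,-0.001,-0.1,0,0,0],[0.04,0.001,-0.001,-0.1,0,0,0],[0.04,0.001,-0.001,-0.1,0,0,0],[0.04,0.001,-0.001,-0.1,0,0,0],[0.04,0.001,-0.001,-0.1,0,0,0],[0.04,0.001,-0.001,-0.1,0,0,0]]'
python3 -m pendant '[[0.04,0,0,0.006,0,0,0],[0.04,0,0.02,0.006,0,0,0],[0.04,-0.004,0.04,0.006,0,0,-0.09],[0.04,-0.009,0.07,0.006,0,0,-0.18],[0.04,-0.013,0.1,0.006,0,0,-0.273],[0.04,-0.013,0.12,0.006,0,0,-0.273],[0.04,-0.013,0.13,0.006,0,0,-0.273],[0.04,-0.013,0.13,0.006,0,0,-0.273],[0.04,-0.013,0.13,0.006,0,0,-0.273]]'
python3 - <<'E'
from h import *
snap('top','top2'); s=snap('scene','scene2'); f=s['frame']
cv2.imwrite('pics/v3.png',cv2.resize(f[130:260,130:330],(800,520),interpolation=cv2.INTER_CUBIC)[...,::-1])
o=manip.get_obs(); print((w2c(o['eef_pos'])*1000).round(1), (RC.T@o['ee_rot']).round(3).tolist())
E
```

```text
time_s: 5.88
eef_pos: [0.5168, -0.2066, 0.1608]
ee_rot: [[-0.353, 0.936, 0.003], [0.936, 0.353, -0.002], [-0.003, 0.002, -1.0]]
wrist_force: [-0.0, -1.0, 9.6]
width: 0.0493
time_s: 7.0
eef_pos: [0.503, -0.0766, 0.1642]
ee_rot: [[-0.088, 0.996, -0.0], [0.996, 0.088, -0.0], [-0.0, -0.0, -1.0]]
wrist_force: [1.0, -0.9, -4.0]
width: 0.0493
[ -0.7 -61.8 164.1] [[-0.002, 1.0, -0.0], [1.0, 0.002, -0.0], [-0.0, -0.0, -1.0]]
```

View pics/v3.png

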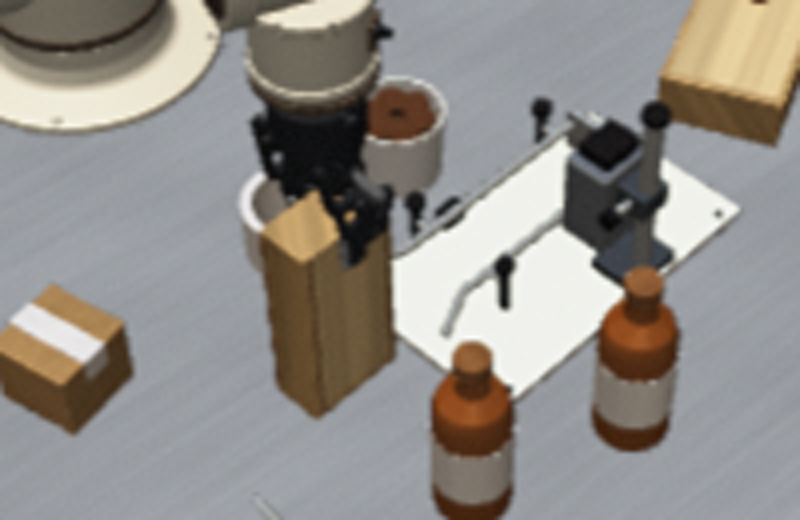

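Gripped and lifted, with the box upright beside the bed edge: its bottom corners are at crop (320,413) and (395,357), and the bed's near corner is at about (390,330). Next I'll measure the remaining gap.

```bash
python3 - <<'E'
from h import *
s=load('scene2'); f=lambda u,v,z:(w2c(onz(s,130+u/4-.4,130+v/4-.4,z))*1000).round(1)
print('bottom +x-y',f(318,416,.004),'bottom +x+y',f(396,358,.004),'bottom -x-y',f(278,384,.004))
print('top',f(305,264,.204),f(390,215,.204),f(263,236,.204))
print('bed corner front +x (130,0)',f(510,400,.012))
c=load('top2'); h=cv2.cvtColor(c['frame'],cv2.COLOR_RGB2HSV)
m=((h[...,0]>8)&(h[...,0]<28)&(h[...,1]>60)).astype(np.uint8); m[:165]=0;m[235:]=0;m[:,:260]=0;m[:,350:]=0
ct=max(cv2.findContours(m,0,cv2.CHAIN_APPROX_NONE)[0],key=cv2.contourArea)
for u,v in cv2.approxPolyDP(cv2.convexHull(ct),1.5,True)[:,0]: print(u,v,(w2c(onz(c,u,v,.204))*1000).round(0)[:2],(w2c(onz(c,u,v,.004))*1000).round(0)[:2])
E
```

```text
bottom +x-y [  21.4 -108.4    4. ] bottom +x+y [ 24.2 -19.4   4. ] bottom -x-y [ -27.9 -108.7    4. ]
top [  28.1 -112.   204. ] [ 38.4 -31.6 204. ] [ -16.3 -114.7  204. ]
bed corner front +x (130,0) [130.1  10.7  12. ]
294 174 [ 88. -31.] [112. -51.]
296 175 [ 85. -36.] [108. -56.]
292 190 [ 49. -22.] [ 65. -40.]
287 193 [43. -9.] [ 57. -24.]
291 177 [ 82. -23.] [104. -41.]
```

```bash
python3 -m pendant '[[0.04,-0.001,0.01,0,0,0,0],[0.04,-0.001,0.01,-0.005,0,0,0],[0.04,-0.001,0.01,-0.005,0,0,0],[0.04,-0.001,0.012,-0.005,0,0,0],[0.04,-0.001,0.012,-0.005,0,0,0]]'; python3 -m pendant '[[0.04,0,0.001,0,0,0,0],[0.04,0,0.001,0,0,0,0]]';python3 -m pendant '[[0.04,0,0.001,0,0,0,0],[0.04,0,0.001,0,0,0,0]]';python3 -m pendant '[[0.04,0,0.001,0,0,0,0],[0.04,0,0.001,0,0,0,0]]'
```

```text
time_s: 7.72
eef_pos: [0.5025, -0.064, 0.1601]
ee_rot: [[-0.088, 0.996, 0.002], [0.996, 0.088, -0.001], [-0.001, 0.002, -1.0]]
wrist_force: [0.7, 0.3, 6.9]
width: 0.0495
time_s: 7.98
eef_pos: [0.5025, -0.0631, 0.1601]
ee_rot: [[-0.088, 0.996, 0.002], [0.996, 0.088, -0.001], [-0.001, 0.002, -1.0]]
wrist_force: [-1.7, -0.5, 7.1]
width: 0.0493
time_s: 8.22
eef_pos: [0.5025, -0.0622, 0.1601]
ee_rot: [[-0.088, 0.996, 0.002], [0.996, 0.088, -0.001], [-0.001, 0.002, -1.0]]
wrist_force: [-0.5, -0.4, 7.8]
width: 0.0496
time_s: 8.48
eef_pos: [0.5025, -0.0612, 0.1601]
ee_rot: [[-0.088, 0.996, 0.002], [0.996, 0.088, -0.001], [-0.001, 0.002, -1.0]]
wrist_force: [-0.9, -0.5, 7.5]
width: 0.0493
```

```bash
for i in 1 2; do python3 -m pendant '[[0.04,0,0.001,0,0,0,0],[0.04,0,0.001,0,0,0,0]]' | grep -E "eef|force"; done; python3 - <<'E'
from h import *
snap('top','top3'); s=snap('scene','scene3'); f=s['frame']
cv2.imwrite('pics/v4.png',cv2.resize(f[170:250,170:270],(800,640),interpolation=cv2.INTER_CUBIC)[:600,:,::-1])
E
```

```text
eef_pos: [0.5025, -0.0605, 0.1602]
wrist_force: [-0.7, -4.6, 7.7]
eef_pos: [0.5025, -0.0597, 0.1603]
wrist_force: [-1.4, -6.3, 10.3]
```

View pics/v4.png

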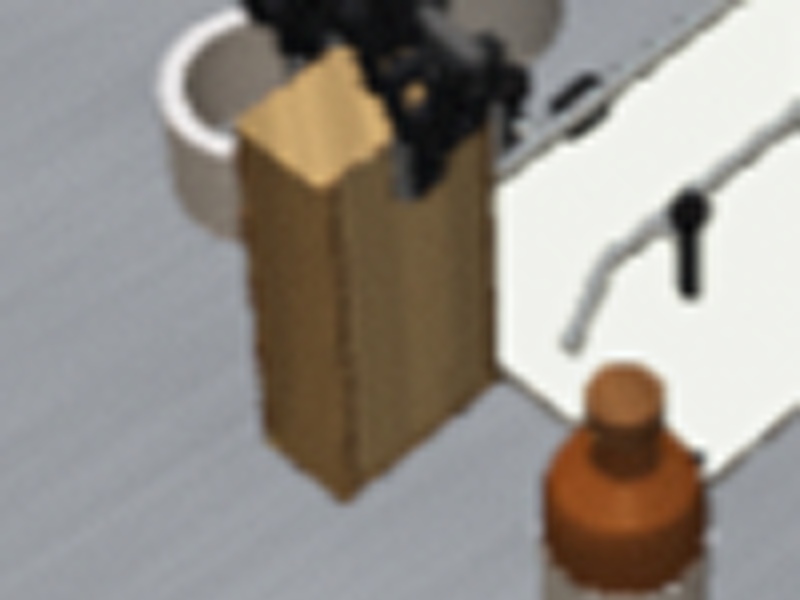

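Contact felt at TCP y ≈ −0.061 (−4.6 N), and the view shows the box face flush with the bed edge at crop (497,375). I'll ease off, release, rise and go round behind.

```bash
python3 -m pendant '[[0.04,0,-0.001,0,0,0,0],[0.04,0,-0.001,0,0,0,0],[0.0854,0,-0.001,0,0,0,0],[0.0854,0,-0.001,0,0,0,0],[0.0854,0,-0.001,0,0,0,0],[0.0854,0,-0.001,0.04,0,0,0],[0.0854,0,-0.001,0.1,0,0,0],[0.0854,0,-0.001,0.1,0,0,0],[0.0854,0.008,-0.06,0.1,0,0,0],[0.0854,0.008,-0.105,0.1,0,0,0],[0.0854,0.008,-0.105,0.1,0,0,0]]'
python3 -m pendant '[[0.0854,0,0,0,0.2,0.017,0],[0.0854,0,0,0,0.4,0.034,0],[0.0854,0,0,0,0.6,0.051,0],[0.0854,0,0,0,0.8,0.068,0],[0.0854,0,0,0,1.0,0.085,0],[0.0854,0,0,0,1.217,0.104,0],[0.0854,0,0,0,1.217,0.104,0],[0.0854,0,0,0,1.217,0.104,0],[0.0854,0,0,-0.06,1.217,0.104,0],[0.0854,0,0,-0.12,1.217,0.104,0],[0.0854,0,0,-0.142,1.217,0.104,0],[0.0854,0,0,-0.142,1.217,0.104,0]]'
python3 - <<'E'
from h import *
o=manip.get_obs(); print(o['qpos'].round(1),(w2c(o['eef_pos'])*1000).round(1), (RC.T@o['ee_rot']).round(3).tolist())
b=snap('wrist','wrist4'); s=snap('scene','scene4')['frame'][70:300,60:340]
im=np.zeros((600,800,3),np.uint8); im[:384,:512]=b['frame']; s=cv2.resize(s,(288,237)); im[:237,512:]=s
cv2.imwrite('pics/v5.png',im[:384,:,::-1])
for z in (.0,.2): print([proj(b,c2w([-.0007+sx*.025,-.0945,z])).round(1).tolist() for sx in(-1,1)])
E
```

```text
time_s: 10.45
eef_pos: [0.5095, -0.1664, 0.2582]
ee_rot: [[-0.085, 0.996, -0.002], [0.996, 0.085, 0.0], [0.0, -0.002, -1.0]]
wrist_force: [-0.2, 0.4, 0.3]
width: 0.0855
time_s: 11.95
eef_pos: [0.5101, -0.1638, 0.1178]
ee_rot: [[-0.032, 0.996, -0.081], [0.341, 0.087, 0.936], [0.939, 0.002, -0.343]]
wrist_force: [1.0, 0.0, 1.1]
width: 0.0858
[-47.2  39.2  79.5  41.3 119.  -52.1] [  -0.9 -149.2  117.8] [[-0.003, 1.0, -0.001], [0.343, 0.001, 0.939], [0.939, 0.002, -0.343]]
[[226.3, 293.8], [283.1, 293.9]]
[[203.7, 55.1], [306.1, 55.3]]
```

View pics/v5.png

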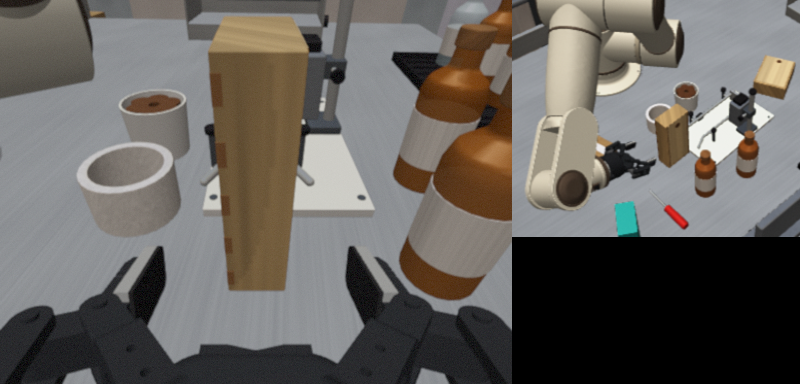

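The box is standing square against the edge, its rear face at wrist pixels (212–308,52) to (228–287,290), about 1 mm from the prediction. I'll move in along the tool axis and grip across its thickness.

```bash
python3 -m pendant '[[0.0854,-0.003,0.035,-0.03,0,0,0],[0.0854,-0.006,0.07,-0.04,0,0,0],[0.0854,-0.008,0.102,-0.048,0,0,0],[0.0854,-0.008,0.102,-0.048,0,0,0],[0.0854,-0.008,0.102,-0.048,0,0,0],[0.04,-0.008,0.102,-0.048,0,0,0],[0.04,-0.008,0.102,-0.048,0,0,0],[0.04,-0.008,0.102,-0.048,0,0,0],[0.04,-0.008,0.102,-0.048,0,0,0],[0.04,-0.008,0.102,-0.048,0,0,0]]'
python3 - <<'E'
from h import *
o=manip.get_obs(); p=w2c(o['eef_pos']); print(o['qpos'].round(1),(p*1000).round(1))
v=p[1:]-[.0013,.012]
for i in range(1,13):
    a=np.radians(7.5*i); q=np.array([v[0]*np.cos(a)+v[1]*np.sin(a),-v[0]*np.sin(a)+v[1]*np.cos(a)])-v
    d=RC@[0,q[0],q[1]+min(.0015,.0005*i)]; r=-a*RC[:,0]; print(np.r_[d.round(3),r.round(3)].tolist())
E
```

```text
time_s: 13.3
eef_pos: [0.5021, -0.0626, 0.0696]
ee_rot: [[-0.032, 0.996, -0.079], [0.341, 0.086, 0.936], [0.94, 0.003, -0.343]]
wrist_force: [0.9, -6.5, 5.2]
width: 0.0493
[-41.5  36.8  91.1  43.3 109.  -55.1] [ -0.3 -47.8  69.6]
[-0.001, 0.008, 0.006, -0.13, -0.011, -0.0]
[-0.001, 0.017, 0.012, -0.261, -0.022, -0.0]
[-0.002, 0.026, 0.016, -0.391, -0.034, -0.0]
[-0.003, 0.035, 0.018, -0.522, -0.045, -0.0]
[-0.004, 0.045, 0.019, -0.652, -0.056, -0.0]
[-0.005, 0.055, 0.019, -0.783, -0.067, -0.0]
[-0.006, 0.065, 0.018, -0.913, -0.078, -0.0]
[-0.006, 0.074, 0.015, -1.043, -0.089, -0.0]
[-0.007, 0.083, 0.011, -1.174, -0.101, -0.0]
[-0.008, 0.092, 0.006, -1.304, -0.112, -0.0]
[-0.009, 0.099, 0.0, -1.435, -0.123, -0.0]
[-0.009, 0.106, -0.007, -1.565, -0.134, -0.0]
```

```bash
python3 -m pendant '[[0.04,-0.0005,0.004,0.003,-0.065,-0.006,0],[0.04,-0.001,0.008,0.006,-0.13,-0.011,0],[0.04,-0.001,0.0125,0.009,-0.196,-0.017,0],[0.04,-0.001,0.017,0.012,-0.261,-0.022,0],[0.04,-0.0015,0.0215,0.014,-0.326,-0.028,0],[0.04,-0.002,0.026,0.016,-0.391,-0.034,0],[0.04,-0.0025,0.0305,0.017,-0.456,-0.039,0],[0.04,-0.003,0.035,0.018,-0.522,-0.045,0],[0.04,-0.0035,0.04,0.0188,-0.587,-0.05,0],[0.04,-0.004,0.045,0.019,-0.652,-0.056,0],[0.04,-0.0045,0.05,0.0192,-0.717,-0.062,0],[0.04,-0.005,0.055,0.019,-0.783,-0.067,0]]'; python3 - <<'E'
from h import *
o=manip.get_obs(); print(o['qpos'].round(1),(w2c(o['eef_pos'])*1000).round(1), (RC.T@o['ee_rot']).round(3).tolist())
E
```

```text
time_s: 14.8
eef_pos: [0.4967, -0.0071, 0.0881]
ee_rot: [[-0.08, 0.996, -0.036], [0.904, 0.087, 0.418], [0.42, 0.001, -0.908]]
wrist_force: [0.0, 0.4, -3.2]
width: 0.0495
[-24.   10.1 101.5  21.8  81.6 -34.8] [-0.9  8.  88.1] [[-0.002, 1.0, -0.0], [0.908, 0.002, 0.42], [0.42, 0.001, -0.908]]
```

```bash
python3 -m pendant '[[0.04,-0.0005,0.005,0,-0.065,-0.006,0],[0.04,-0.001,0.01,-0.001,-0.13,-0.011,0],[0.04,-0.001,0.0145,-0.0025,-0.195,-0.017,0],[0.04,-0.001,0.019,-0.004,-0.26,-0.022,0],[0.04,-0.0015,0.0235,-0.006,-0.326,-0.028,0],[0.04,-0.002,0.028,-0.008,-0.391,-0.034,0],[0.04,-0.0025,0.0325,-0.0105,-0.456,-0.039,0],[0.04,-0.003,0.037,-0.013,-0.521,-0.045,0],[0.04,-0.0035,0.0405,-0.016,-0.586,-0.05,0],[0.04,-0.004,0.044,-0.019,-0.652,-0.056,0],[0.04,-0.004,0.0475,-0.0225,-0.717,-0.061,0],[0.04,-0.004,0.051,-0.025,-0.782,-0.067,0]]'; python3 -m pendant '[[0.04,0,0,0,0,0,0],[0.04,0,0,0,0,0,0]]'; python3 - <<'E'
from h import *
o=manip.get_obs(); print(o['qpos'].round(1),(w2c(o['eef_pos'])*1000).round(1), (RC.T@o['ee_rot']).round(3).tolist())
s=snap('scene','scene5')['frame'][120:270,160:360]
cv2.imwrite('pics/v6.png',cv2.resize(s,(800,600),interpolation=cv2.INTER_CUBIC)[...,::-1])
E
```

```text
time_s: 16.3
eef_pos: [0.4927, 0.0441, 0.0629]
ee_rot: [[-0.083, 0.996, 0.029], [0.935, 0.087, -0.343], [-0.344, -0.001, -0.939]]
wrist_force: [-1.2, -0.2, -4.0]
width: 0.0493
time_s: 16.55
eef_pos: [0.4929, 0.0439, 0.0632]
ee_rot: [[-0.083, 0.996, 0.029], [0.936, 0.088, -0.34], [-0.341, -0.001, -0.94]]
wrist_force: [0.3, 0.4, -4.3]
width: 0.0493
[  8.9   8.8 105.  -21.4  69.   12.1] [-0.4 59.2 63.2] [[-0.003, 1.0, -0.0], [0.94, 0.002, -0.341], [-0.341, -0.001, -0.94]]
```

View pics/v6.png

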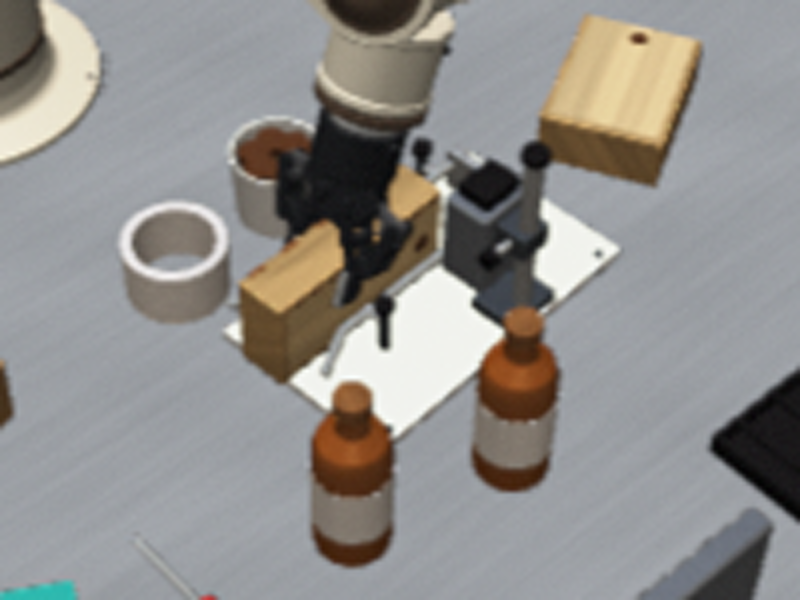

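The view shows the box lying on its narrow side between the rails, rear end at crop (265,345), the held weight about 4 N, and the print head clear. I'll lower it onto the bed, open only slightly because of the clamp posts, and rise straight up.

```bash
python3 -m pendant '[[0.04,0,0,-0.001,0,0,0],[0.04,0,0,-0.002,0,0,0],[0.04,0,0,-0.0022,0,0,0],[0.04,0,0,-0.0022,0,0,0]]';python3 -m pendant '[[0.06,0,0,0,0,0,0],[0.06,0,0,0,0,0,0],[0.06,0,0,0,0,0,0],[0.06,0,0,0,0,0,0]]'; python3 -m pendant '[[0.06,0,0,0.03,0,0,0],[0.06,0,0,0.06,0,0,0],[0.06,0,-0.02,0.1,0,0,0],[0.06,0,-0.02,0.12,0,0,0],[0.06,0,-0.02,0.12,0,0,0]]'; python3 - <<'E'
from h import *
o=manip.get_obs(); print((w2c(o['eef_pos'])*1000).round(1))
print('tool-down turn',turn(toolR(4.9,90),o['ee_rot']).round(3))
s=snap('scene','scene6')['frame'][120:270,160:360]; t=snap('top','top6')
cv2.imwrite('pics/v7.png',cv2.resize(s,(800,600),interpolation=cv2.INTER_CUBIC)[...,::-1])
E
```

```text
time_s: 17.1
eef_pos: [0.493, 0.044, 0.0612]
ee_rot: [[-0.083, 0.996, 0.03], [0.936, 0.088, -0.341], [-0.342, -0.0, -0.94]]
wrist_force: [0.4, 0.3, 0.2]
width: 0.0495
time_s: 17.6
eef_pos: [0.4929, 0.044, 0.0611]
ee_rot: [[-0.083, 0.996, 0.029], [0.936, 0.088, -0.341], [-0.342, -0.001, -0.94]]
wrist_force: [0.6, 0.4, -0.1]
width: 0.0598
time_s: 18.23
eef_pos: [0.4934, 0.024, 0.1824]
ee_rot: [[-0.082, 0.996, 0.032], [0.936, 0.088, -0.341], [-0.342, 0.002, -0.94]]
wrist_force: [-0.6, -0.8, -0.5]
width: 0.0602
[ -1.5  39.2 182.4]
tool-down turn [ 0.348  0.032 -0.002]
```

View pics/v7.png

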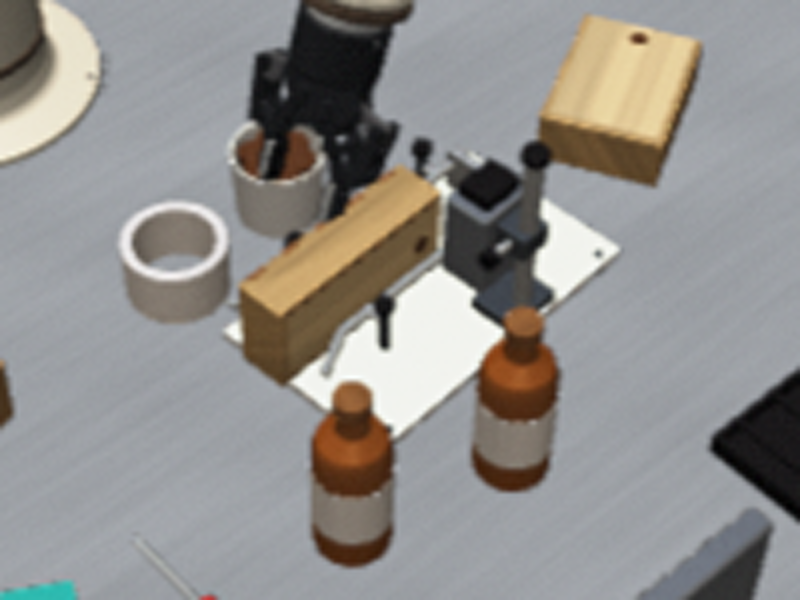

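Released cleanly: the box lies straight in the lane, rear end about 11 mm outside the bed edge, nothing else moved. I'll close the fingers and go behind it with the tool pitched to 75°, then push.

```bash
python3 -m pendant '[[0,0.003,-0.03,0.01,0.15,0.013,0],[0,0.006,-0.06,0.01,0.3,0.026,0],[0,0.0095,-0.0985,0.01,0.45,0.039,0],[0,0.0095,-0.0985,0,0.608,0.052,0],[0,0.0095,-0.0985,0,0.608,0.052,0],[0,0.0095,-0.0985,-0.05,0.608,0.052,0],[0,0.0095,-0.0985,-0.1,0.608,0.052,0],[0,0.0095,-0.0985,-0.132,0.608,0.052,0],[0,0.0095,-0.0985,-0.132,0.608,0.052,0],[0,0.0095,-0.0985,-0.132,0.608,0.052,0]]'; python3 -m pendant '[[0,-0.001,0.01,0,0,0,0],[0,-0.0017,0.02,0,0,0,0],[0,-0.0026,0.03,0,0,0,0],[0,-0.003,0.035,0,0,0,0],[0,-0.0034,0.04,0,0,0,0],[0,-0.0038,0.045,0,0,0,0],[0,-0.0043,0.05,0,0,0,0]]'; python3 - <<'E'
from h import *
o=manip.get_obs(); print(o['qpos'].round(1),(w2c(o['eef_pos'])*1000).round(1))
E
```

```text
time_s: 19.58
eef_pos: [0.503, -0.074, 0.0504]
ee_rot: [[-0.087, 0.996, -0.021], [0.963, 0.089, 0.255], [0.256, 0.002, -0.967]]
wrist_force: [0.4, 0.3, 0.8]
width: -0.0
time_s: 20.45
eef_pos: [0.4981, -0.0243, 0.049]
ee_rot: [[-0.085, 0.996, -0.022], [0.962, 0.088, 0.257], [0.258, 0.001, -0.966]]
wrist_force: [-0.4, -0.6, 1.4]
width: -0.0001
[-20.5  10.2 104.1  14.1  72.7 -30.6] [-1.  -9.3 49. ]
```

```bash
python3 -m pendant '[[0,-0.0005,0.006,0,0,0,0],[0,-0.001,0.012,0,0,0,0],[0,-0.0015,0.018,0,0,0,0],[0,-0.002,0.024,0,0,0,0],[0,-0.0025,0.03,0,0,0,0],[0,-0.003,0.036,0,0,0,0],[0,-0.0035,0.041,0,0,0,0],[0,-0.004,0.046,0,0,0,0],[0,-0.0043,0.05,0,0,0,0],[0,-0.0046,0.054,0,0,0,0],[0,-0.0049,0.058,0,0,0,0],[0,-0.0049,0.058,0,0,0,0]]'; python3 - <<'E'
from h import *
o=manip.get_obs(); print((w2c(o['eef_pos'])*1000).round(1))
s=snap('scene','scene7')['frame'][120:270,160:360]; t=snap('top','top7')
cv2.imwrite('pics/v8.png',cv2.resize(s,(800,600),interpolation=cv2.INTER_CUBIC)[...,::-1])
E
```

```text
time_s: 21.95
eef_pos: [0.4931, 0.0338, 0.0491]
ee_rot: [[-0.085, 0.996, -0.022], [0.962, 0.088, 0.257], [0.258, 0.001, -0.966]]
wrist_force: [0.4, -0.7, -0.5]
width: -0.0002
[-1.  49.1 49.1]
```

View pics/v8.png

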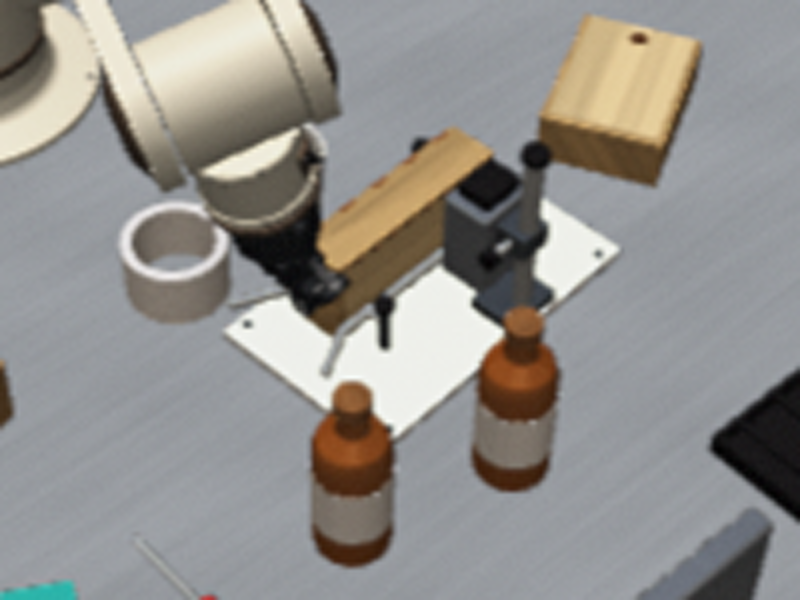

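The box is sliding straight in the lane past the print head (front end at crop ~(490,155)). I'll push the last centimetre gently until the stop is felt.

```bash
python3 -m pendant '[[0,-0.0002,0.002,0,0,0,0],[0,-0.0003,0.004,0,0,0,0],[0,-0.0005,0.006,0,0,0,0],[0,-0.0006,0.007,0,0,0,0]]' | grep -E "eef|force"; for i in 1 2 3; do python3 -m pendant '[[0,-0.0001,0.001,0,0,0,0],[0,-0.0001,0.001,0,0,0,0]]'| grep -E "eef|force"; done
```

```text
eef_pos: [0.4926, 0.0407, 0.049]
wrist_force: [0.1, -1.2, 0.6]
eef_pos: [0.4925, 0.0416, 0.0491]
wrist_force: [0.8, 0.6, -0.2]
eef_pos: [0.4924, 0.0426, 0.0491]
wrist_force: [0.1, -0.2, 0.8]
eef_pos: [0.4923, 0.0436, 0.0491]
wrist_force: [-0.2, 0.0, 0.5]
```

```bash
for i in 1 2 3 4; do python3 -m pendant '[[0,-0.0001,0.001,0,0,0,0],[0,-0.0001,0.001,0,0,0,0]]'| grep -E "eef|force"; done
```

```text
eef_pos: [0.4922, 0.0446, 0.0491]
wrist_force: [0.7, -0.8, -0.1]
eef_pos: [0.4921, 0.0456, 0.0491]
wrist_force: [0.6, -0.7, -0.1]
eef_pos: [0.4922, 0.046, 0.0491]
wrist_force: [1.0, -6.3, -0.5]
eef_pos: [0.4923, 0.0462, 0.0491]
wrist_force: [0.5, -14.2, 0.6]
```

The stop is felt clearly (−6 N, then −14 N with no further advance). I'll back off, rise clear and check.

```bash
python3 -m pendant '[[0,0.0005,-0.006,0,0,0,0],[0,0.003,-0.03,0,0,0,0],[0,0.007,-0.08,0.02,0,0,0],[0,0.007,-0.1,0.08,0,0,0],[0,0.007,-0.14,0.14,0,0,0],[0,0.007,-0.2,0.2,0,0,0],[0,0.007,-0.2,0.2,0,0,0],[0,0.007,-0.2,0.2,0,0,0],[0,0.007,-0.2,0.2,0,0,0]]'; python3 - <<'E'
from h import *
s=snap('scene','scene8')['frame']; c=snap('top','top8'); f=c['frame']
im=np.zeros((600,800,3),np.uint8)
im[:300]=cv2.resize(f[165:265,160:400],(800,300),interpolation=cv2.INTER_CUBIC)[:300]
im[300:,:450]=cv2.resize(s[110:290,110:380],(450,300),interpolation=cv2.INTER_CUBIC)
cv2.imwrite('pics/v9.png',im[...,::-1])
h=cv2.cvtColor(f,cv2.COLOR_RGB2HSV); m=((h[...,0]>8)&(h[...,0]<28)&(h[...,1]>60)).astype(np.uint8); m[:195]=0;m[235:]=0;m[:,:170]=0;m[:,290:]=0
m=cv2.morphologyEx(m,cv2.MORPH_OPEN,np.ones((3,3)))
n,l,st,_=cv2.connectedComponentsWithStats(m); k=1+st[1:,4].argmax()
P=np.array([(w2c(onz(c,x,y,.107))*1000)[:2] for y,x in np.argwhere(l==k)]); print(st[k],cv2.minAreaRect(P.astype(np.float32)))
a=load('top0')['frame'].astype(int); d=np.abs(a-f).max(2)>60; ys,xs=np.nonzero(cv2.morphologyEx(d.astype(np.uint8),cv2.MORPH_OPEN,np.ones((3,3))))
n,l,st,_=cv2.connectedComponentsWithStats(cv2.morphologyEx(d.astype(np.uint8),cv2.MORPH_OPEN,np.ones((3,3)))); print(st[1:].tolist())
E
```

```text
time_s: 25.42
eef_pos: [0.4987, -0.1519, 0.2481]
ee_rot: [[-0.085, 0.996, -0.023], [0.962, 0.088, 0.258], [0.259, -0.0, -0.966]]
wrist_force: [0.7, 0.0, -0.9]
width: 0.0
[ 184  207   74   25 1258] ((0.01084136962890625, 170.47470092773438), (48.11642074584961, 196.37435913085938), 0.2351512461900711)
[[383, 149, 44, 48, 1060], [347, 180, 28, 45, 683], [439, 180, 5, 4, 18], [410, 193, 12, 14, 81], [330, 201, 18, 18, 193], [453, 200, 4, 3, 12], [408, 203, 3, 5, 15], [190, 207, 68, 24, 1193], [396, 210, 17, 17, 140], [458, 210, 3, 3, 9], [488, 219, 3, 3, 9], [411, 220, 7, 5, 23], [396, 229, 3, 3, 9], [387, 230, 8, 10, 49], [479, 235, 7, 4, 25], [375, 241, 19, 26, 234], [469, 243, 14, 16, 86], [363, 247, 10, 16, 121], [461, 262, 7, 12, 60], [360, 269, 12, 12, 91], [384, 274, 15, 22, 182], [455, 274, 9, 7, 42], [455, 281, 6, 4, 20], [233, 286, 57, 17, 551], [396, 297, 7, 5, 25], [262, 306, 5, 4, 19], [436, 310, 3, 3, 9], [263, 317, 5, 4, 20], [271, 316, 5, 3, 15], [281, 317, 3, 4, 12], [170, 329, 24, 37, 168], [256, 328, 55, 31, 996], [319, 328, 53, 33, 1257], [243, 347, 7, 8, 41], [503, 354, 9, 14, 92], [278, 368, 27, 16, 287], [509, 369, 3, 3, 9], [159, 382, 4, 2, 8]]
```

View pics/v9.png

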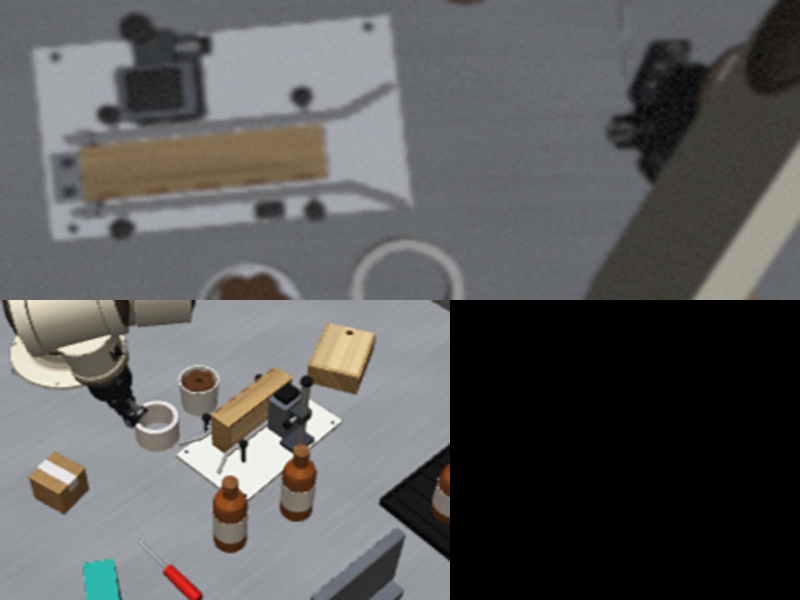

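The top view shows the box home at crop (80–328, 125–200), against the stop plate: measured centre x 0.0, y 170.5 mm, yaw 0.2° (target 0, 170). I'll run one last numeric check of the bystanders and then hand in.

```bash
python3 - <<'E'
from h import *
a,b=load('scene0')['frame'],load('scene8')['frame']
for n,lo,hi,s in (('turq',75,100,120),('red',0,4,200)):
    for f in (a,b):
        h=cv2.cvtColor(f,cv2.COLOR_RGB2HSV); m=(h[...,0]>=lo)&(h[...,0]<=hi)&(h[...,1]>s); print(n,m.sum(),np.argwhere(m).mean(0).round(1))
d=(np.abs(a.astype(int)-b).max(2)>60).astype(np.uint8); n,l,st,_=cv2.connectedComponentsWithStats(cv2.morphologyEx(d,cv2.MORPH_OPEN,np.ones((3,3)))); print([x[:5].tolist() for x in st[1:] if x[4]>25])
from bench import close_job
print(close_job())
E
```

```text
turq 1204 [297.5 174. ]
turq 1201 [297.4 174.2]
red 173 [280.3 219.5]
red 173 [280.3 219.5]
[[0, 0, 101, 87, 3003], [103, 0, 18, 12, 135], [102, 4, 116, 119, 4741], [76, 45, 16, 16, 148], [0, 48, 14, 8, 60], [182, 55, 40, 55, 1242], [112, 63, 29, 61, 508], [201, 91, 26, 33, 255], [0, 104, 5, 21, 87], [181, 106, 6, 18, 79], [147, 120, 26, 23, 260], [153, 124, 65, 62, 1586], [122, 129, 6, 10, 40], [185, 129, 6, 8, 35], [173, 132, 11, 15, 126], [0, 150, 32, 38, 673], [269, 151, 9, 7, 39], [237, 160, 40, 42, 619], [236, 162, 27, 20, 129], [0, 191, 5, 9, 36], [165, 197, 34, 62, 1285]]
the job is handed in; nothing more can be done
None
```

The gift box is lying on its narrow side in the lane, fully home against the end stop, and the job is handed in. It took about 25.5 s of the 58 s allowed.

**How it went:**
1. I carried the box upright with a tool-down grip, turned it about 16° to line up with the lane, and set it against the bed edge. Contact showed as a 5–6 N push-back.
2. I let go, gripped it again from behind across its thickness, and tipped it 90° over the edge. Then I lowered it between the rails and released it.
3. I pushed it along the lane with closed fingers until the stop was felt (−6 N, then −14 N with no further advance), then moved clear.

**Change of plan:** my first approach from behind would have brought the wrist close to the turquoise box, so I backed out before touching anything and carried the box from above instead.

**Last checks:**
- **Box position:** its centre is at x 0.0, y 170.5 mm in the coder's frame (target 0, 170), turned 0.2° from the lane.
- **Forces:** no wrist force reading I took was above about 15 N.
- **Bystanders:** the turquoise box and screwdriver had not moved in the scene view. The other things and the print head looked undisturbed in the pictures. Where before and after pictures differ, the changes appear to be the arm, its shadow and the gift box itself.

No check failed or disagreed. The bed-edge contact came about 1 mm from my camera estimate, which is within the calibration.

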